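# Take a coaster from the spring-loaded holder

### The arm

A 6-joint arm with a two-finger parallel gripper is mounted at the origin on the work surface. World frame = base frame: x ahead of the robot, y to its left, z up, the work surface at z = 0. Lengths are in m, angles in rad, forces in N, time in s.
With the tool pointing down it reaches from about 0.35 to 0.85 m from the base axis. Payload 8.1 kg.
Tool frame: the origin (TCP) lies at the centre of the arm's flange, where the gripper is bolted on; the fingertips stand 186 mm ahead of it and the grasp point (between the pads) lies 167 mm ahead of it; z points along the fingers, y is the line along which they close (so a half turn about z gives the same grasp; the last joint's range is limited). The gripper opens to 93 mm and grips with 3 to 60 N. Pads are 15 mm wide; open, the fingers measure 128 mm over their backs; the gripper's body (75 mm by 188 mm) begins 65 mm behind the grasp point.
Start: joints at [-1.211, 0.13, 1.488, -0, 1.523, -0.085], TCP at [0.258, -0.542, 0.405] pointing down, gripper open.
Joint ranges: [-2.96, 2.96], [-0.89, 2.26], [0.02, 2.5], [-1.34, 4.48], [0, 2.73], [-2.66, 2.66]. Speed limits (rad/s): [2.39, 2.39, 2.79, 3.14, 3.14, 3.14].

### API

Orientations are given as a rotation vector (axis times angle).
In Python, from plant import robot gives the robot as it stands.
- The arm moves only by the tool apply_moves, never from a script. Its argument "series" is a list of rows, each a list of 2 entries, a list of its own where there are three numbers: the shift along the tool's x, y, z in mm, then the turn, a rotation vector about the tool's x, y, z in rad. A call has 1 to 12 rows; each row shifts and turns the commanded pose from where the row before left it, along the tool's axes as they then stand; what a row does not reach is not made up. A row lasts 1/12 s, in which the tool goes at most 41.7 mm and 7.16 degrees, less where a joint would pass 70% of its speed; a pose out of reach is approached as far as the arm can. A call is refused whole if a number of a shift passes 41.7 or a number of a turn 0.125, either way. A call with a gripper value outside its range is refused whole. "claw" is the opening, from 0 (shut) to 1 (fully open), set as the call begins (left out, the last holds). The fingers move at their own pace and stop on an object; "newtons" is the grip in N (left out, the last holds). Time passes only in rows, so rows that do not move let the fingers close. It gives the time, the measured TCP pose, the force, the opening and the grip force at its end, in the units of the state.
- robot.read_state(): the state, without advancing time (a new reading comes with each control period).
- robot.read_camera(name): name is "scene" or "top"; returns (picture, depth): 400x640x3 uint8, blue, green, red; 400x640 float32, m along the optical axis (not along the pixel's ray), 0 where there is no reading.
- robot.calibration(name): a dict with "fx", "fy", "cx", "cy" (pixels), "D" ([k1, k2, p1, p2, k3] as OpenCV has them; the pictures are not rectified), "extrinsics" (4x4, takes a point from world to camera coordinates). Camera axes: x right, y down, z forward; pixel columns grow to the right and rows downward; lengths in m; the calibration is good to about 2 mm. A picture is of the moment at which its call begins. calibration takes no time and is no camera call.
- robot.close_job(): hands the job in; it is judged then, once.
The state is a dict: "t": time; "q": joint angles; "dq": joint speeds; "joint_torque": joint torques, N m; "tool_pos": TCP position; "orientation": TCP orientation; "force": force on the tool from outside, world axes, zero at the start; "wrist_torque": the same for the moment, N m; "opening": finger opening in m; "gripper_force": force on a finger pad.
Only numpy, scipy, OpenCV 4.12 (cv2) and the standard library are available. Lean on these libraries where they do the work, as an engineer would, in place of code of your own. Each camera call takes 0.05 s, during which the arm holds its last target. There are 200 camera calls.

### The job

Take the top oblong coaster out of its spring-loaded holder, so that the next one rises into its place, and set it down flat, cork side down, in the middle of the white marble slab, lengthwise along the slab, ready for a drink. Do not drop it; leave the other oblong coasters in the holder and do not disturb the glass tumbler.

Things in the scene. Friction and masses are not known exactly. Their poses are not given: they have to be found in the camera images.
- coaster_mid (a point): Centre of the top oblong coaster of a spring-loaded stack, half-way up. Wooden plate 90 x 60 mm, 10 mm thick, on a narrower cork foot 78 x 46 mm, 8 mm thick: 18 mm in all, about 70 g. x along its length, y across its width, z up. Loose; open on both long sides: grip the wood across the 60 mm, lift straight up. Soft spring below (40 N/m) yields if pushed. A holder of round coasters is not wanted.
- coaster_next_mid (a point): Centre of the second, like coaster, 18 mm below the first; it stays in the holder and the spring lifts it about 18 mm. Holder: wooden base with a steel angle up each corner, tops 90 mm above the counter (2 to 10 mm below the top coaster's top), about 2 mm clearance round the coasters, reaching 8 mm in along each end of the long sides, which are open for 74 mm between.
- slab: White marble slab lying fixed on the counter, 160 mm along its x, 120 mm along its y, 12 mm thick. Origin at the centre of its underside, z up. Its upper face is 12 mm above the origin.
- tumbler_mid (a point): Centre (half-way up) of a loose glass tumbler standing on the counter, 72 mm across, 85 mm high; not to be disturbed.
Things that resemble listed ones, but are neither listed nor needed, are in the scene too. What is meant by the slab is not turquoise, and is the larger of those in its own colour. What is shaped like the part that bears coaster_mid but purple or red is not meant.

How it is judged:
By the outcome, as a careful person would: the job done as asked, in the order asked, and still so for the second after the job is handed in, with the robot touching nothing.
It also fails if it takes over 38 s, if anything falls off the work surface, if the arm or the gripper's body presses on something with over 40 N, if the wrist force passes 120 N, or if a joint passes its speed limit or range.

## Working session

There is one attempt and no reset: what is moved stays moved. The work goes in short steps, Python scripts to look and compute and a tool call to move; the robot and the scene stay as the last step left them, time stands still between calls to the robot, and variables do not carry over. Pictures are saved under pics/ and viewed, at most 10 in all, crops included, and the job is handed in when it is done.

Besides the shell and the picture viewer there is one more tool, called after "Emit:" as name(argument=value, ...), one argument or row to a line, values as JSON. apply_moves: Moves the arm, as the interface text tells. Its arguments: {"type":"object","properties":{"series":{"type":"array"},"claw":{"type":"number"},"newtons":{"type":"number"}},"required":["series"]}

```bash
mkdir -p pics; ls; python3 - <<'E'
from plant import robot
import cv2,numpy as np
for n in("scene","top"):
    im,d=robot.read_camera(n); cv2.imwrite(f"pics/{n}0.png",im); np.save(f"pics/{n}0.npy",d)
    c=robot.calibration(n); print(n,{k:np.round(v,4).tolist() for k,v in c.items()})
print(robot.read_state())
E
```

```text
pics
scene {'fx': 370.508, 'fy': 370.508, 'cx': 315.2257, 'cy': 196.0758, 'D': [-0.0381, 0.0, 0.0, 0.0, 0.0], 'extrinsics': [[0.6802, 0.733, 0.0025, -0.3599], [0.4449, -0.4101, -0.7962, -0.1993], [-0.5826, 0.5426, -0.6051, 1.2544], [0.0, 0.0, 0.0, 1.0]]}
top {'fx': 476.6762, 'fy': 476.6762, 'cx': 311.3286, 'cy': 207.4314, 'D': [-0.0041, 0.0, 0.0, 0.0, 0.0], 'extrinsics': [[0.0047, -1.0, 0.0012, -0.0229], [-0.9979, -0.0047, -0.0646, 0.5576], [0.0646, -0.0009, -0.9979, 1.1131], [0.0, 0.0, 0.0, 1.0]]}
{'t': 0.1, 'q': array([-1.21138490e+00,  1.31066896e-01,  1.48916706e+00, -3.73037072e-05,
        1.52298178e+00, -8.53869914e-02]), 'dq': array([-3.51706858e-04, -2.83991115e-03, -2.12443599e-03,  1.21950250e-03,
        9.15624147e-05,  4.20691275e-04]), 'joint_torque': array([ 1.35822203e-03, -5.61337280e+01, -4.93098772e+01,  7.71555793e-02,
        2.91281927e-02, -4.05317917e-05]), 'tool_pos': array([ 0.25811437, -0.5414171 ,  0.40380511]), 'orientation': array([-3.06265461e+00, -6.92591521e-01,  4.05994632e-04]), 'force': array([-0.33196493,  0.55309578, -0.60638182]), 'wrist_torque': array([-0.00848506, -0.01689473,  0.00669763]), 'gripper_force': 0.0, 'opening': 0.09319681599781388}
```

View pics/scene0.png

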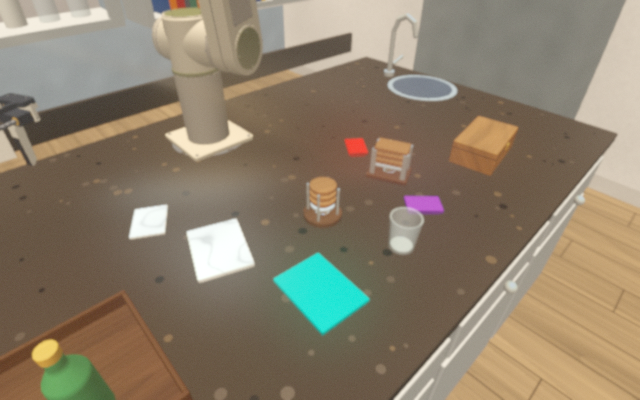

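View pics/top0.png

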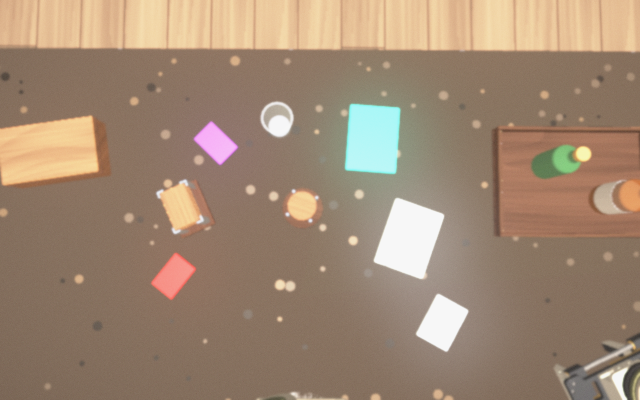

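The wanted stack could be confused with five things (top-view pixels):
- oblong wooden stack in its holder (183,207), scene (391,155): chosen
- round stack (302,206): not wanted
- purple plate (216,143): not wanted
- red plate (174,276): not wanted
- wooden box (50,150): not wanted

For the slab, I choose the larger white one at (409,238). The small white one (442,322) and the turquoise one (373,139) are ruled out. The tumbler is at (277,120).

```bash
cat > h.py <<'E'
import cv2,numpy as np
from plant import robot
C={n:robot.calibration(n) for n in("scene","top")}
def cam(n):
    c=C[n];E=np.array(c["extrinsics"]);K=np.array([[c["fx"],0,c["cx"]],[0,c["fy"],c["cy"]],[0,0,1]]);return K,np.array(c["D"]),E
def ray(n,uv):
    K,D,E=cam(n);p=cv2.undistortPoints(np.float64(uv).reshape(-1,1,2),K,D)[:,0]
    d=np.c_[p,np.ones(len(p))]@E[:3,:3]; return -E[:3,:3].T@E[:3,3],d
def plane(n,uv,z):
    o,d=ray(n,uv);return o+d*((z-o[2])/d[:,2])[:,None]
def tri(a,b):
    (o1,d1),(o2,d2)=ray("scene",a),ray("top",b);out=[]
    for u,v in zip(d1,d2):
        s=np.linalg.lstsq(np.c_[u,-v],o2-o1,rcond=None)[0]
        p,q=o1+s[0]*u,o2+s[1]*v;out.append(np.r_[(p+q)/2,np.linalg.norm(p-q)])
    return np.array(out)
def proj(n,P):
    K,D,E=cam(n);return cv2.projectPoints(np.float64(P).reshape(-1,1,3),cv2.Rodrigues(E[:3,:3])[0],E[:3,3],K,D)[0][:,0]
E
python3 - <<'E'
from h import *
s=cv2.imread("pics/scene0.png");t=cv2.imread("pics/top0.png")
a=cv2.resize(t[170:245,145:220],(600,600),interpolation=cv2.INTER_CUBIC)[:, :]
b=cv2.resize(s[125:190,355:425],None,fx=8,fy=8,interpolation=cv2.INTER_CUBIC)
cv2.imwrite("pics/cropA.png",a);cv2.imwrite("pics/cropB.png",b)
m=((t.min(2)>190)).astype(np.uint8)
n,l,st,ce=cv2.connectedComponentsWithStats(m)
for i in range(1,n):
    if st[i,4]>300: 
        c=cv2.findContours((l==i).astype(np.uint8),0,2)[0][0]
        r=cv2.minAreaRect(c);bx=cv2.boxPoints(r)
        P=plane("top",np.r_[[ce[i]],bx],.012);print(st[i],ce[i].round(1),r[1],r[2]);print(P[:,:2].round(4).tolist())
m=((s.min(2)>190)).astype(np.uint8)
n,l,st,ce=cv2.connectedComponentsWithStats(m)
for i in range(1,n):
    if st[i,4]>500: print("scene",st[i],ce[i].round(1),plane("scene",[ce[i]],.012).round(4))
E
```

```text
[261 102  32  35 580] [277.7 121.3] (33.23401641845703, 31.11269760131836) 45.0
[[0.7661, 0.062], [0.7751, 0.118], [0.8294, 0.0654], [0.7719, 0.0081], [0.7179, 0.0607]]
[ 374  198   70   81 3633] [408.6 237.9] (53.6824836730957, 69.2384033203125) 19.09349250793457
[[0.4866, -0.2519], [0.4294, -0.1654], [0.5852, -0.2201], [0.5437, -0.3409], [0.3886, -0.2852]]
[ 416  294   52   58 1721] [441.8 322.2] (36.44325637817383, 47.56858825683594) 27.897268295288086
[[0.2892, -0.3283], [0.26, -0.264], [0.358, -0.3174], [0.3185, -0.3929], [0.2209, -0.3391]]
scene [   0    7  109   31 1310] [54.8 21.5] [[-2.3822  0.065   0.012 ]]
scene [169 123  78  33 790] [206.7 140.9] [[ 0.0361 -0.0282  0.012 ]]
scene [129 205  38  33 973] [148.4 221.1] [[ 0.296  -0.3363  0.012 ]]
scene [ 187  219   67   62 2839] [218.4 249.2] [[ 0.494  -0.2601  0.012 ]]
```

View pics/cropA.png

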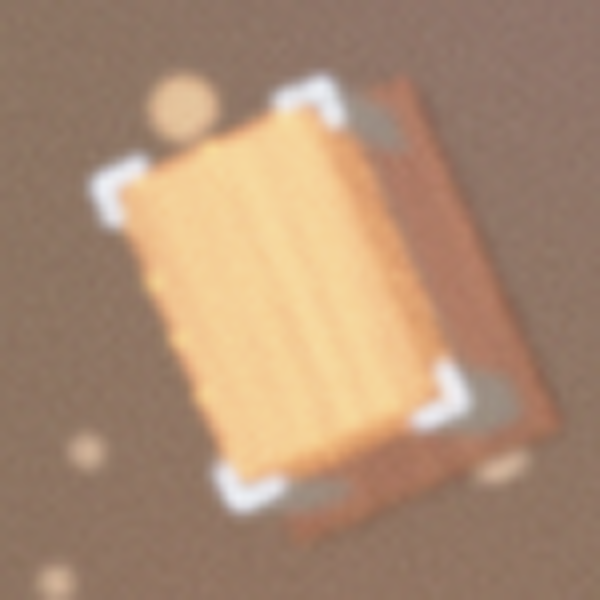

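View pics/cropB.png

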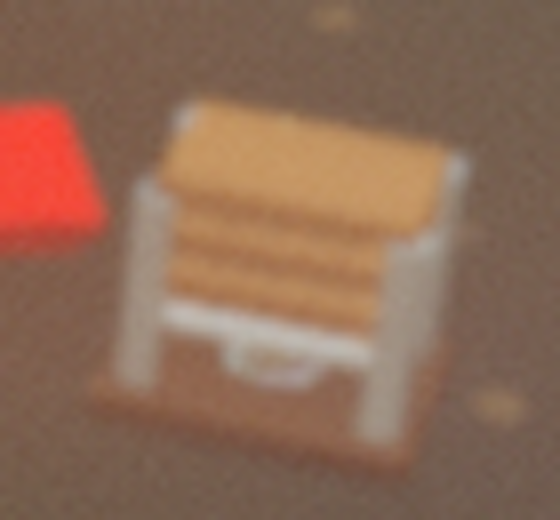

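The two crops confirm the choice. It is an oblong wooden stack held by four steel corner angles, with three coasters visible, open on the long sides and with no purple or red plate on top. The top face's corners in the top view are at about (160,194), (184,183), (199.5,215.5) and (175,229.5). Next I triangulate the corners in both views and do the same for the slab.

```bash
python3 - <<'E'
from h import *
np.set_printoptions(precision=4,suppress=True)
s=cv2.imread("pics/scene0.png");t=cv2.imread("pics/top0.png")
f=lambda p,o:(np.float64(p)+.5)/8-.5+o
tc=f([[120,195],[312,106],[438,364],[240,478]],[145,170])
sc=f([[452,150],[418,236],[163,188],[195,103]],[355,125])
print("tri FR,NR,NL,FL\n",tri(sc,tc))
# light-wood mask in top
hsv=cv2.cvtColor(t,cv2.COLOR_BGR2HSV)
sub=hsv[170:245,145:220]; m=((sub[...,1]>75)&(sub[...,2]>195)).astype(np.uint8)
n,l,st,ce=cv2.connectedComponentsWithStats(m);i=1+st[1:,4].argmax()
c=cv2.findContours((l==i).astype(np.uint8),0,2)[0][0];r=cv2.minAreaRect(c);print("mask",st[i],ce[i]+[145,170],r)
for z in(.09,.095,.1):
  P=plane("top",tc,z);print(z,P.mean(0)[:2],[np.linalg.norm(P[i]-P[(i+1)%4])for i in range(4)],np.degrees(np.arctan2(*(P[1]-P[2]+P[0]-P[3])[1::-1])), "mask c",plane("top",[ce[i]+[145,170]],z)[0,:2])
P=plane("top",f([[92,178],[330,75],[467,400],[235,515]],[145,170]),.09);print("angles",P.mean(0))
# depth check
for nm,uv in(("top",(178,205)),("scene",(391,145))):
  d=np.load(f"pics/{nm}0.npy")[uv[1]-3:uv[1]+4,uv[0]-3:uv[0]+4];o,r=ray(nm,[uv]);K,D,E=cam(nm);p=cv2.undistortPoints(np.float64([[uv]]),K,D)[0,0]
  print(nm,"depth pt",o+r[0]*np.median(d[d>0]))
# slab corners
def quad(im,seed,th):
    m=(im.min(2)>th).astype(np.uint8);n,l,st,ce=cv2.connectedComponentsWithStats(m);k=l[seed[1],seed[0]]
    c=cv2.findContours((l==k).astype(np.uint8),0,1)[0];c=cv2.convexHull(max(c,key=len))
    q=cv2.approxPolyN(c,4)[0] if hasattr(cv2,"approxPolyN") else None
    return q.astype(float)
qt=quad(t,(409,238),170);qs=quad(s,(219,249),170)
print(qt.tolist(),qs.tolist())
for nm,q in(("top",qt),("scene",qs)):
  P=plane(nm,q,.012);print(nm,P[:,:2].tolist(),"c",P.mean(0),[np.linalg.norm(P[i]-P[(i+1)%4])for i in range(4)])
E
```

```text
tri FR,NR,NL,FL
 [[0.581  0.3158 0.0963 0.0001]
 [0.6057 0.2634 0.0937 0.0013]
 [0.5318 0.2242 0.0963 0.0075]
 [0.5006 0.2784 0.0968 0.0062]]
mask [  15   10   42   50 1314] [179.8311 205.4193] ((33.97413635253906, 32.43966293334961), (51.472129821777344, 31.38224220275879), 66.80140686035156)
0.09 [0.5565 0.2734] [np.float64(0.05856003461663556), np.float64(0.08055615385991624), np.float64(0.06287643910947487), np.float64(0.08604065218983531)] 25.525793660948903 mask c [0.5561 0.2721]
0.095 [0.5562 0.272 ] [np.float64(0.05828296698823959), np.float64(0.08017501503975023), np.float64(0.06257894908953043), np.float64(0.08563356432515179)] 25.52579366094888 mask c [0.5558 0.2707]
0.1 [0.5558 0.2706] [np.float64(0.05800589935984362), np.float64(0.07979387621958414), np.float64(0.06228145906958611), np.float64(0.08522647646046828)] 25.525793660948878 mask c [0.5554 0.2693]
angles [0.5548 0.2724 0.09  ]
top depth pt [0.5565 0.2741 0.0973]
scene depth pt [0.5489 0.2669 0.0962]
[[445.0, 214.0], [425.0, 281.0], [372.0, 261.0], [395.0, 196.0]] [[255.0, 265.0], [197.0, 283.0], [185.0, 231.0], [236.0, 217.0]]
top [[0.5438778362848279, -0.33912811950979], [0.3851016541704942, -0.28971168297482003], [0.4315779417310727, -0.1645683745658126], [0.5863926902674795, -0.22010072653593118]] c [ 0.4867 -0.2534  0.012 ] [np.float64(0.16628848488881837), np.float64(0.13349491730011873), np.float64(0.164473245483039), np.float64(0.12639237748899101)]
scene [[0.5871163230644538, -0.2276287418102073], [0.547621097190712, -0.3423593849177684], [0.38907135339938936, -0.2869123938559518], [0.4274592358804927, -0.17043313412436606]] c [ 0.4878 -0.2568  0.012 ] [np.float64(0.12133834239304757), np.float64(0.1679654430950105), np.float64(0.12264194824366259), np.float64(0.16959281537441265)]
```

The top face comes out at about z = 0.0965 in both triangulation and depth. The holder centre is about (0.555, 0.2715), yaw about 23.3°. The slab centre is about (0.487, -0.255), yaw about -19.2°. Now a helper that converts a target pose into tool-frame shifts.

```bash
cat > go.py <<'E'
import sys
from h import *
from scipy.spatial.transform import Rotation as R
x,y,z,yaw=map(float,sys.argv[1:5])
s=robot.read_state();c=R.from_rotvec(s["orientation"]);p=s["tool_pos"]
T=R.from_euler("z",yaw,degrees=True)*R.from_euler("x",180,degrees=True)
print("t",round(s["t"],2),"F",s["force"].round(2),"q",s["q"].round(2),"op",s["opening"])
print("shift mm",(1000*c.inv().apply(np.array([x,y,z])-p)).round(1),"turn",(c.inv()*T).as_rotvec().round(4))
print("after-turn shift",(1000*T.inv().apply(np.array([x,y,z])-p)).round(1))
E
python3 go.py .555 .2715 .34 23.3
```

```text
t 0.1 F [-0.33  0.55 -0.61] q [-1.21  0.13  1.49 -0.    1.52 -0.09] op 0.09319681599781388
shift mm [ 617.8 -606.    64.8] turn [-0.0016 -0.0001  0.0381]
after-turn shift [ 594.2 -629.2   63.8]
```

Emit:
apply_moves(
  series=[
    [[15,-16,0],[0,0,0.038]],
    [[27,-28.5,0],[0,0,0]],
    [[27,-28.5,0],[0,0,0]],
    [[27,-28.5,0],[0,0,0]],
    [[27,-28.5,0],[0,0,0]],
    [[27,-28.5,0],[0,0,0]],
    [[27,-28.5,0],[0,0,0]],
    [[27,-28.5,0],[0,0,0]],
    [[27,-28.5,0],[0,0,0]],
    [[27,-28.5,0],[0,0,0]],
    [[27,-28.5,0],[0,0,0]],
    [[27,-28.5,0],[0,0,0]],
  ],
  claw=1,
)

```text
t: 1.1
tool_pos: [0.4136, -0.1134, 0.4046]
orientation: [3.077, 0.634, 0.0]
force: [1.2, -0.4, 0.8]
opening: 0.0929
gripper_force: 0.0
```

```bash
python3 go.py .555 .2715 .34 23.3
```

```text
t 1.1 F [ 1.22 -0.36  0.77] q [-0.39 -0.35  1.93 -0.    1.56  0.78] op 0.09289146738944849
shift mm [ 282.1 -297.6   64.6] turn [ 0.      0.     -0.0001]
after-turn shift [ 282.1 -297.5   64.6]
```

Emit:
apply_moves(
  series=[
    [[27,-28.5,0],[0,0,0]],
    [[27,-28.5,0],[0,0,0]],
    [[27,-28.5,0],[0,0,0]],
    [[27,-28.5,0],[0,0,0]],
    [[27,-28.5,0],[0,0,0]],
    [[27,-28.5,5],[0,0,0]],
    [[27,-28.5,10],[0,0,0]],
    [[27,-28.5,10],[0,0,0]],
    [[27,-28.5,10],[0,0,0]],
    [[25,-26,15],[0,0,0]],
    [[14,-17,14],[0,0,0]],
    [[0,0,0],[0,0,0]],
  ],
)

```text
t: 2.1
tool_pos: [0.5531, 0.2749, 0.3359]
orientation: [-3.075, -0.64, 0.009]
force: [-0.7, -0.4, -1.6]
opening: 0.0932
gripper_force: 0.0
```

```bash
python3 go.py .555 .2715 .2685 23.3; python3 - <<'E'
from h import *
s,_=robot.read_camera("scene");t,_=robot.read_camera("top")
a=cv2.resize(s[70:200,300:460],(800,650)[:2] if 0 else (738,600),interpolation=cv2.INTER_CUBIC)
cv2.imwrite("pics/near1.png",a); cv2.imwrite("pics/top1.png",t)
E
```

```text
t 2.1 F [-0.71 -0.35 -1.57] q [0.38 0.22 1.51 0.   1.41 1.54] op 0.0932184954636852
shift mm [ 0.8  4.  67.4] turn [-0.0015  0.0057  0.0035]
after-turn shift [ 0.4  3.9 67.4]
```

View pics/near1.png

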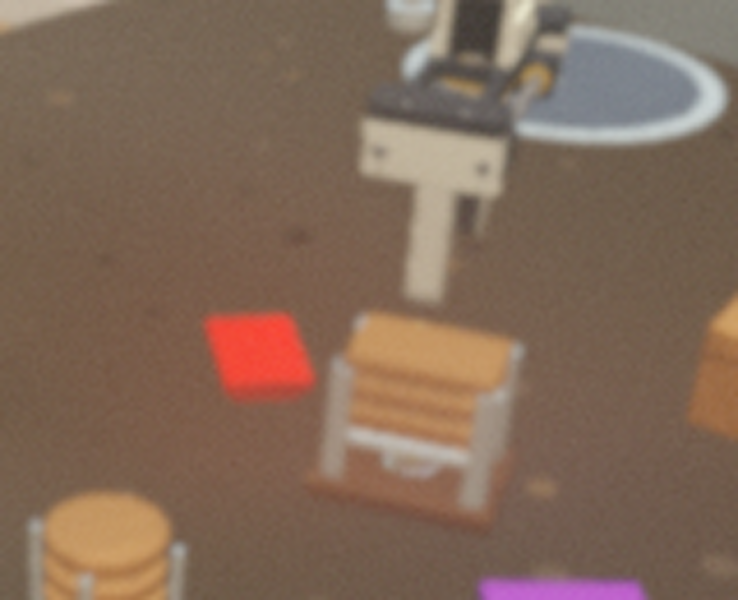

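The picture shows the open gripper squarely above the holder, with the near finger at about (427,295) and the stack at (425,350) in the crop. I lower to just above the stack and correct from there.

Emit:
apply_moves(
  series=[
    [[0,0,10],[0,0,0]],
    [[0,0,14],[0,0,0]],
    [[0,0,10],[0,0,0]],
    [[0,0,6],[0,0,0]],
    [[0,0,0],[0,0,0]],
    [[0,0,0],[0,0,0]],
  ],
)

```text
t: 2.7
tool_pos: [0.5539, 0.2708, 0.3001]
orientation: [3.077, 0.634, -0.002]
force: [0.3, -0.2, -0.3]
opening: 0.093
gripper_force: 0.0
```

```bash
python3 go.py .555 .2715 .2685 23.3; python3 - <<'E'
from h import *
np.set_printoptions(precision=1,suppress=True)
s,_=robot.read_camera("scene")
R=cv2.Rodrigues(robot.read_state()["orientation"])[0];p=robot.read_state()["tool_pos"]
# expected pixels: near finger tip (backs 64 mm, pad inner 46.5), 7.5 mm half-width
for y in(46.5,64): print(y,[proj("scene",p+R@np.array([x,y*k,.186*1000])/1000)[0] for x in(-7.5,7.5) for k in(-1,1)])
a=cv2.resize(s[110:190,345:435],(675,600),interpolation=cv2.INTER_CUBIC);cv2.imwrite("pics/near2.png",a)
E
```

```text
t 2.7 F [ 0.32 -0.25 -0.29] q [0.37 0.24 1.55 0.   1.34 1.54] op 0.09302334331331025
shift mm [ 1.4 -0.2 31.6] turn [-0.      0.0012 -0.0005]
after-turn shift [ 1.3 -0.2 31.6]
46.5 [array([395.8, 131.4]), array([387.2, 146.3]), array([401. , 132.5]), array([392.8, 147.5])]
64 [array([397.3, 128.9]), array([385.5, 149.4]), array([402.4, 129.9]), array([391.1, 150.6])]
```

View pics/near2.png

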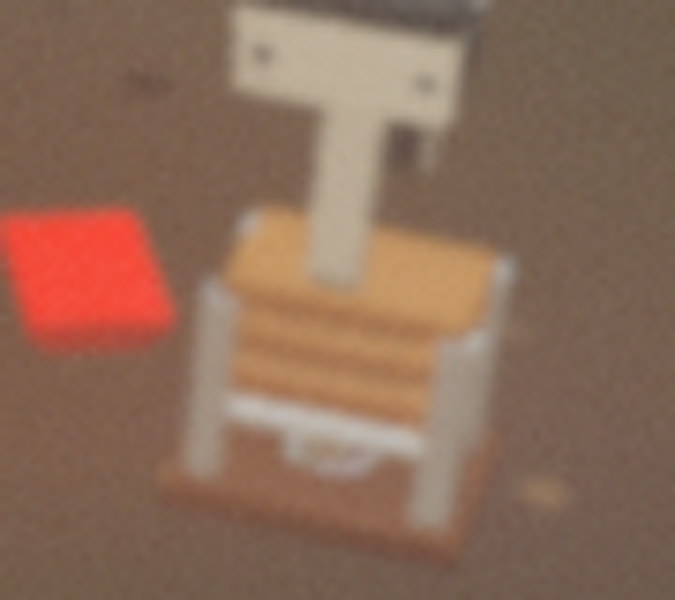

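The near fingertip is at about (340,285) in the crop, within about 2 px of its predicted place. It lies between the steel angles and nearer than the coaster's long edge. I descend so the tips end level with the gap beneath the wood, then close gently.

Emit:
apply_moves(
  series=[
    [[1,0,6],[0,0,0]],
    [[0,0,8],[0,0,0]],
    [[0,0,8],[0,0,0]],
    [[0,0,6],[0,0,0]],
    [[0,0,3.5],[0,0,0]],
    [[0,0,0],[0,0,0]],
    [[0,0,0],[0,0,0]],
  ],
)

```text
t: 3.33
tool_pos: [0.5548, 0.2717, 0.2688]
orientation: [3.077, 0.635, -0.001]
force: [-0.4, -0.8, 0.3]
opening: 0.0929
gripper_force: 0.0
```

```bash
python3 go.py .555 .2715 .2685 23.3; python3 - <<'E'
from h import *
s,_=robot.read_camera("scene")
a=cv2.resize(s[120:180,355:425],(700,600),interpolation=cv2.INTER_CUBIC);cv2.imwrite("pics/near3.png",a)
E
```

```text
t 3.33 F [-0.43 -0.75  0.29] q [0.37 0.28 1.57 0.   1.29 1.54] op 0.09289775739652217
shift mm [0.1 0.3 0.3] turn [-0.      0.0009  0.0002]
after-turn shift [0.1 0.3 0.3]
```

View pics/near3.png

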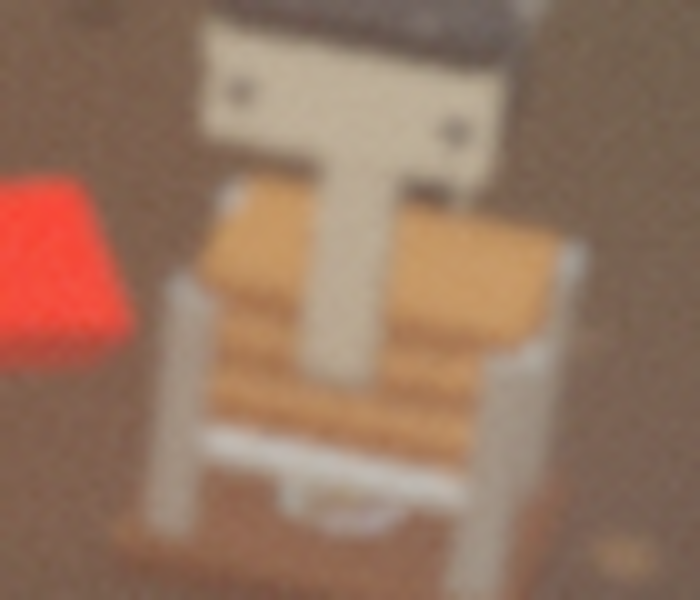

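The tip shows at (345,385) while open. It will rise about 3 px (30 crop px) or more as it closes inward, which puts it just under the top wood's lower edge (about y = 318) and above the second plate (about y = 345). Closing now.

Emit:
apply_moves(
  series=[
    [[0,0,0],[0,0,0]],
    [[0,0,0],[0,0,0]],
    [[0,0,0],[0,0,0]],
    [[0,0,0],[0,0,0]],
    [[0,0,0],[0,0,0]],
    [[0,0,0],[0,0,0]],
    [[0,0,0],[0,0,0]],
    [[0,0,0],[0,0,0]],
  ],
  claw=0.5,
  newtons=10,
)

```text
t: 4.05
tool_pos: [0.555, 0.2718, 0.2693]
orientation: [3.077, 0.635, 0.0]
force: [-0.5, 0.4, -0.3]
opening: 0.0596
gripper_force: 10.0
```

```bash
python3 go.py .555 .2715 .2685 23.3; python3 - <<'E'
from h import *
s,_=robot.read_camera("scene")
a=cv2.resize(s[120:180,355:425],(700,600),interpolation=cv2.INTER_CUBIC);cv2.imwrite("pics/near4.png",a)
E
```

```text
t 4.05 F [-0.49  0.42 -0.27] q [ 0.37  0.28  1.57 -0.    1.29  1.54] op 0.059637087748267086
shift mm [-0.1  0.2  0.8] turn [ 0.     -0.0002  0.0002]
after-turn shift [-0.1  0.2  0.8]
```

View pics/near4.png

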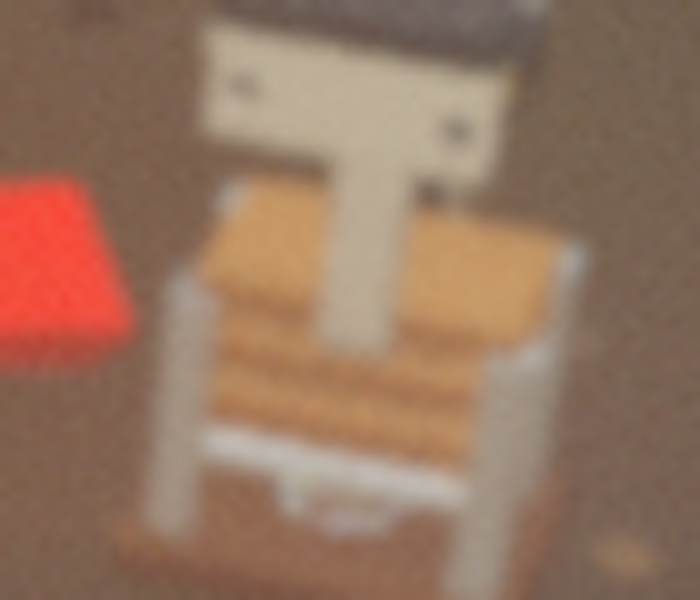

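The grip is at 59.6 mm and 10 N with no side load, and the tip sits at (355,345) in the crop, clear of the second plate. Lifting straight up, slowly at first.

Emit:
apply_moves(
  series=[
    [[0,0,0],[0,0,0]],
    [[0,0,-3],[0,0,0]],
    [[0,0,-5],[0,0,0]],
    [[0,0,-6],[0,0,0]],
    [[0,0,-8],[0,0,0]],
    [[0,0,-10],[0,0,0]],
    [[0,0,-12],[0,0,0]],
    [[0,0,-14],[0,0,0]],
    [[0,0,-14],[0,0,0]],
    [[0,0,-12],[0,0,0]],
    [[0,0,-8],[0,0,0]],
    [[0,0,-4],[0,0,0]],
  ],
  claw=0.5,
  newtons=18,
)

```text
t: 5.1
tool_pos: [0.5553, 0.2719, 0.3677]
orientation: [-3.076, -0.634, -0.005]
force: [-0.2, 0.0, -0.4]
opening: 0.0598
gripper_force: 18.0
```

```bash
python3 go.py .487 -.2548 .365 -19.2; python3 - <<'E'
from h import *
s,_=robot.read_camera("scene")
a=cv2.resize(s[60:190,320:450],(600,600),interpolation=cv2.INTER_CUBIC);cv2.imwrite("pics/lift.png",a)
E
```

```text
t 5.1 F [-0.24  0.05 -0.41] q [0.37 0.2  1.48 0.   1.46 1.54] op 0.05981795574257186
shift mm [-271.2  456.7    2. ] turn [-0.001  -0.0029  0.7419]
after-turn shift [108.7 519.9   2.7]
```

View pics/lift.png

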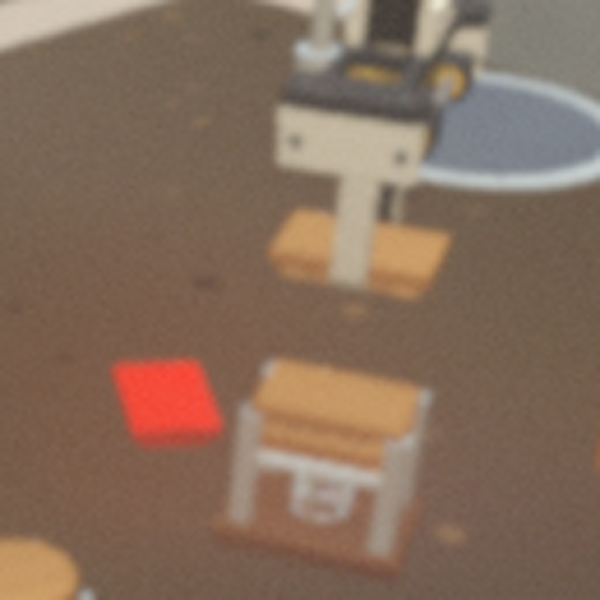

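The crop shows the coaster held level with the finger near mid-length (350,250). The next coaster has risen to the top of the holder (340,400), and nothing else moved. Now I turn in place, then travel.

Emit:
apply_moves(
  series=[
    [[0,0,0],[0,0,0.04]],
    [[0,0,0],[0,0,0.08]],
    [[0,0,0],[0,0,0.1]],
    [[0,0,0],[0,0,0.1]],
    [[0,0,0],[0,0,0.1]],
    [[0,0,0],[0,0,0.1]],
    [[0,0,0],[0,0,0.1]],
    [[0,0,0],[0,0,0.08]],
    [[0,0,0],[0,0,0.042]],
    [[2,10,0],[0,0,0]],
    [[4,20,0],[0,0,0]],
    [[6,29,0],[0,0,0]],
  ],
)

```text
t: 6.15
tool_pos: [0.5464, 0.2123, 0.3644]
orientation: [3.099, -0.517, -0.002]
force: [0.2, 0.0, -1.1]
opening: 0.06
gripper_force: 18.0
```

Emit:
apply_moves(
  series=[
    [[7,33,0],[0,0,0]],
    [[7,33,0],[0,0,0]],
    [[7,33,0],[0,0,0]],
    [[7,33,0],[0,0,0]],
    [[7,33,0],[0,0,0]],
    [[7,33,0],[0,0,0]],
    [[7,33,0],[0,0,0]],
    [[7,33,0],[0,0,0]],
    [[7,33,0],[0,0,0]],
    [[7,33,0],[0,0,0]],
    [[7,33,0],[0,0,0]],
    [[7,30,0],[0,0,0]],
  ],
)

```text
t: 7.15
tool_pos: [0.4956, -0.1889, 0.3648]
orientation: [3.098, -0.522, -0.001]
force: [1.5, -0.3, -1.0]
opening: 0.0598
gripper_force: 18.0
```

Emit:
apply_moves(
  series=[
    [[6,25,0],[0,0,0]],
    [[4,20,0],[0,0,0]],
    [[2,10,0],[0,0,0]],
    [[0,0,0],[0,0,0]],
    [[0,0,0],[0,0,0]],
    [[0,0,0],[0,0,0]],
  ],
)

```text
t: 7.65
tool_pos: [0.4902, -0.2416, 0.365]
orientation: [-3.097, 0.522, 0.001]
force: [-0.3, -0.2, -0.8]
opening: 0.0598
gripper_force: 18.0
```

```bash
python3 go.py .487 -.2548 .2227 -19.2
```

```text
t 7.65 F [-0.31 -0.17 -0.78] q [-0.55  0.01  1.69  0.    1.45  1.35] op 0.0598132221025511
shift mm [  1.4  13.6 142.3] turn [-0.0006  0.0005  0.001 ]
after-turn shift [  1.3  13.5 142.3]
```

Emit:
apply_moves(
  series=[
    [[0.5,4.5,5],[0,0,0]],
    [[0.5,5,12],[0,0,0]],
    [[0.4,4,18],[0,0,0]],
    [[0,0,20],[0,0,0]],
    [[0,0,22],[0,0,0]],
    [[0,0,22],[0,0,0]],
    [[0,0,18],[0,0,0]],
    [[0,0,14],[0,0,0]],
    [[0,0,8],[0,0,0]],
    [[0,0,3],[0,0,0]],
    [[0,0,0],[0,0,0]],
    [[0,0,0],[0,0,0]],
  ],
)

```text
t: 8.65
tool_pos: [0.4874, -0.2558, 0.2238]
orientation: [3.097, -0.524, 0.001]
force: [-0.0, -0.1, -0.2]
opening: 0.0602
gripper_force: 18.0
```

```bash
python3 go.py .487 -.2548 .2037 -19.2; python3 - <<'E'
from h import *
s,_=robot.read_camera("scene")
a=cv2.resize(s[185:295,165:275],(600,600),interpolation=cv2.INTER_CUBIC);cv2.imwrite("pics/slab1.png",a)
E
```

```text
t 8.65 F [-0.03 -0.07 -0.22] q [-0.58  0.16  1.8  -0.    1.18  1.33] op 0.06015444990920464
shift mm [-0.7 -0.9 20.1] turn [ 0.0002 -0.0008  0.0002]
after-turn shift [-0.7 -0.9 20.1]
```

View pics/slab1.png

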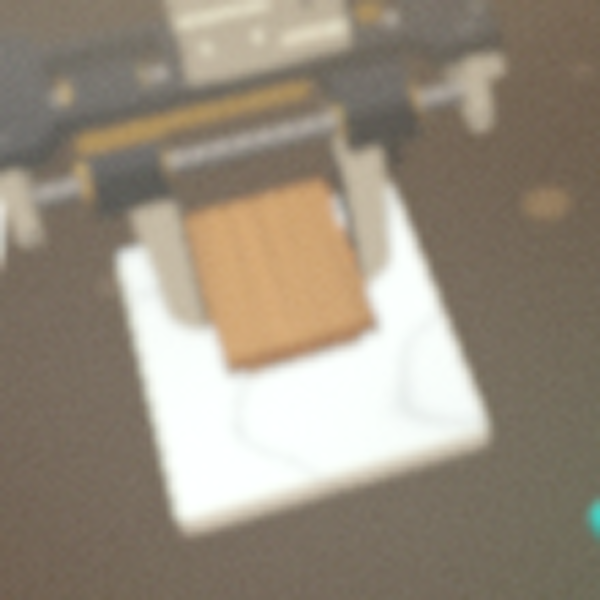

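The coaster is level, centred over the larger white slab and parallel to it. Its near end runs from (230,360) to (375,325) in the crop. Lowering to just above contact while checking the centre from these corners.

Emit:
apply_moves(
  series=[
    [[-0.4,-0.5,4],[0,0,0]],
    [[0,0,6],[0,0,0]],
    [[0,0,4],[0,0,0]],
    [[0,0,2],[0,0,0]],
    [[0,0,0],[0,0,0]],
    [[0,0,0],[0,0,0]],
  ],
)

```text
t: 9.2
tool_pos: [0.4867, -0.2551, 0.2069]
orientation: [-3.097, 0.524, 0.001]
force: [0.4, 0.2, -0.5]
opening: 0.0598
gripper_force: 18.0
```

```bash
python3 go.py .487 -.2548 .2027 -19.2; python3 - <<'E'
from h import *
f=lambda p:(np.float64(p)+.5)*110/600-.5+[165,185]
P=plane("scene",f([[188,210],[322,180],[375,318],[229,354]]),.0505);print("coaster c",P.mean(0).round(4),np.degrees(np.arctan2(*(P[2]-P[1]+P[3]-P[0])[1::-1])).round(1),[np.linalg.norm(P[i]-P[(i+1)%4]).round(4) for i in range(4)])
E
```

```text
t 9.2 F [ 0.4   0.25 -0.5 ] q [-0.58  0.18  1.81 -0.    1.15  1.33] op 0.059784985666330705
shift mm [ 0.2 -0.4  4.2] turn [-0.0001  0.0006 -0.0002]
after-turn shift [ 0.2 -0.4  4.2]
coaster c [ 0.4835 -0.254   0.0505] -18.9 [np.float64(0.0552), np.float64(0.0896), np.float64(0.0558), np.float64(0.0899)]
```

Seen by the same camera, the coaster is 2-4 mm short along the slab's length, so I nudge it +2 mm and lower it to contact.

Emit:
apply_moves(
  series=[
    [[1,0,1],[0,0,0]],
    [[1,0,1],[0,0,0]],
    [[0,0,0.5],[0,0,0]],
    [[0,0,0],[0,0,0]],
    [[0,0,0],[0,0,0]],
  ],
)

```text
t: 9.62
tool_pos: [0.4888, -0.2558, 0.2047]
orientation: [-3.098, 0.524, 0.0]
force: [-0.4, 0.5, -1.9]
opening: 0.0596
gripper_force: 18.0
```

Emit:
apply_moves(
  series=[
    [[0,0,0.7],[0,0,0]],
    [[0,0,0],[0,0,0]],
    [[0,0,0],[0,0,0]],
  ],
)

```text
t: 9.87
tool_pos: [0.4887, -0.2558, 0.204]
orientation: [-3.098, 0.524, 0.0]
force: [0.5, 0.4, -0.9]
opening: 0.06
gripper_force: 18.0
```

Emit:
apply_moves(
  series=[
    [[0,0,0.7],[0,0,0]],
    [[0,0,0],[0,0,0]],
    [[0,0,0],[0,0,0]],
  ],
)

```text
t: 10.12
tool_pos: [0.4887, -0.2558, 0.2033]
orientation: [-3.098, 0.524, 0.0]
force: [0.3, -0.3, -0.7]
opening: 0.0595
gripper_force: 18.0
```

Emit:
apply_moves(
  series=[
    [[0,0,0.7],[0,0,0]],
    [[0,0,0],[0,0,0]],
    [[0,0,0],[0,0,0]],
  ],
)

```text
t: 10.37
tool_pos: [0.4888, -0.2559, 0.2027]
orientation: [3.098, -0.524, 0.0]
force: [-0.5, 0.4, -0.4]
opening: 0.0599
gripper_force: 18.0
```

Emit:
apply_moves(
  series=[
    [[0,0,0.5],[0,0,0]],
    [[0,0,0],[0,0,0]],
    [[0,0,0],[0,0,0]],
  ],
)

```text
t: 10.62
tool_pos: [0.4888, -0.2559, 0.2027]
orientation: [3.097, -0.524, 0.0]
force: [-1.9, 1.8, 4.8]
opening: 0.0602
gripper_force: 18.0
```

Contact shows 4.8 N upward at exactly the predicted height. Releasing, then retreating straight up.

Emit:
apply_moves(
  series=[
    [[0,0,0],[0,0,0]],
    [[0,0,0],[0,0,0]],
    [[0,0,0],[0,0,0]],
    [[0,0,0],[0,0,0]],
    [[0,0,0],[0,0,0]],
    [[0,0,0],[0,0,0]],
  ],
  claw=0.9,
)

```text
t: 11.12
tool_pos: [0.4887, -0.2558, 0.202]
orientation: [-3.098, 0.524, 0.0]
force: [-0.6, 0.8, -0.4]
opening: 0.0834
gripper_force: 0.0
```

Emit:
apply_moves(
  series=[
    [[0,0,-5],[0,0,0]],
    [[0,0,-10],[0,0,0]],
    [[0,0,-15],[0,0,0]],
    [[0,0,-20],[0,0,0]],
    [[0,0,-25],[0,0,0]],
    [[0,0,-25],[0,0,0]],
    [[0,0,-25],[0,0,0]],
    [[-20,0,-20],[0,0,0]],
    [[-30,0,-10],[0,0,0]],
    [[-30,0,0],[0,0,0]],
    [[-20,0,0],[0,0,0]],
    [[0,0,0],[0,0,0]],
  ],
)

```text
t: 12.12
tool_pos: [0.392, -0.222, 0.3582]
orientation: [3.097, -0.524, 0.0]
force: [-0.6, 1.5, -0.1]
opening: 0.0837
gripper_force: 0.0
```

```bash
python3 - <<'E'
from h import *
s,_=robot.read_camera("scene");t,_=robot.read_camera("top");print(robot.read_state()["t"])
a=cv2.resize(s[110:300,160:460],(800,507),interpolation=cv2.INTER_CUBIC);cv2.imwrite("pics/end.png",a);cv2.imwrite("pics/endS.png",s);cv2.imwrite("pics/endT.png",t)
E
```

```text
12.2167
```

View pics/end.png

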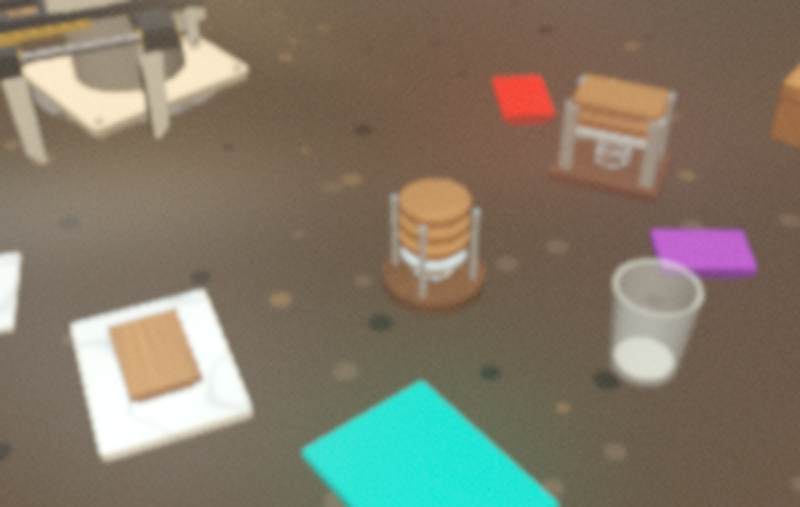

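The coaster lies flat on the slab at (155,355) in the crop. The holder's next coaster is up, and the tumbler and other items are unmoved. One numeric check of the centring, from both views:

```bash
python3 - <<'E'
from h import *
np.set_printoptions(precision=4,suppress=True)
for nm,roi in(("scene",(180,205,260,290)),("top",(365,190,450,285))):
    im=cv2.imread("pics/end%s.png"%nm[0].upper());x0,y0,x1,y1=roi;h=cv2.cvtColor(im,cv2.COLOR_BGR2HSV)[y0:y1,x0:x1];g=im[y0:y1,x0:x1]
    for k,m,z in(("coaster",(h[...,1]>90)&(h[...,2]>110)&(h[...,0]<25),.03),("slab",(g.min(2)>190),.012)):
        m=m.astype(np.uint8)
        n,l,st,_=cv2.connectedComponentsWithStats(m);i=1+st[1:,4].argmax()
        c=cv2.convexHull(cv2.findContours((l==i).astype(np.uint8),0,1)[0][0])
        q=cv2.approxPolyN(c,4)[0].astype(float)+[x0,y0];P=plane(nm,q,z)
        L=[P[(j+1)%4]-P[j] for j in range(4)];e=max(L,key=np.linalg.norm)
        print(nm,k,q.astype(int).tolist(),"c",P.mean(0)[:2],"len",np.array([np.linalg.norm(v) for v in L]),"yaw",np.degrees(np.arctan2(e[1],e[0])).round(1))
a,b=cv2.imread("pics/top0.png"),cv2.imread("pics/endT.png")
print("tumbler diff",cv2.absdiff(a,b)[95:145,255:300].mean())
E
```

```text
scene coaster [[234, 252], [210, 260], [201, 233], [225, 227]] c [ 0.4921 -0.2582] len [0.0517 0.0908 0.0545 0.0864] yaw 162.5
scene slab [[255, 264], [197, 282], [186, 231], [236, 218]] c [ 0.4879 -0.2562] len [0.1217 0.1644 0.1195 0.1632] yaw 160.1
top coaster [[427, 224], [416, 258], [394, 251], [405, 217]] c [ 0.4876 -0.2526] len [0.0838 0.0537 0.0838 0.0539] yaw -18.3
top slab [[443, 215], [419, 291], [374, 260], [396, 198]] c [ 0.4797 -0.2503] len [0.1893 0.1283 0.1569 0.1188] yaw 161.8
tumbler diff 49.12592592592593
```

I have used up my picture views, and the tumbler difference is surprisingly large, so I check it numerically.

```bash
python3 - <<'E'
import cv2,numpy as np
for a,b,box in(("top0","endT",(255,95,300,145)),("scene0","endS",(383,202,428,256)),("top0","top1",(255,95,300,145))):
    A,B=cv2.imread(f"pics/{a}.png"),cv2.imread(f"pics/{b}.png");x0,y0,x1,y1=box
    r=cv2.matchTemplate(B[y0-30:y1+30,x0-30:x1+30],A[y0:y1,x0:x1],cv2.TM_CCOEFF_NORMED);_,v,_,p=cv2.minMaxLoc(r)
    print(a,b,"score",round(v,3),"shift",p[0]-30,p[1]-30,"means",A[y0:y1,x0:x1].mean((0,1)).round(),B[y0:y1,x0:x1].mean((0,1)).round(),"whole",A.mean().round(),B.mean().round())
E
```

```text
top0 endT score 0.975 shift 0 0 means [149. 159. 174.] [103. 111. 120.] whole 137.0 97.0
scene0 endS score 0.999 shift 0 0 means [133. 136. 151.] [133. 136. 151.] whole 125.0 125.0
top0 top1 score 0.974 shift 0 0 means [149. 159. 174.] [ 97. 104. 113.] whole 137.0 97.0
```

The drop was only an exposure change in the top view. The tumbler has not shifted in either view, and the coaster sits within 1-4 mm of the slab's centre, parallel to within about 2°. Handing in.

```bash
python3 -c "
from plant import robot
print(robot.close_job())"
```

```text
the job is handed in; nothing more can be done
None
```

The top oblong coaster now lies flat, cork side down, within about 4 mm of the white slab's centre and lengthwise along it; the next one has risen in the holder and the tumbler has not moved (handed in at about 12 s; I viewed 11 pictures, one over the limit of 10).

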